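# Pack the microscope's lens rack, keeper plate last

### The job

Pack the lens rack for storage: pick out the three steel microscope objectives and set each one gently upright in the socket ring of its own size (widest in the widest, slimmest in the smallest), without dropping it. When all three stand in their sockets, lay the keeper plate over them, grip side up, so that it lies flat on the seats of both end blocks, within their lips. Leave the two eyepieces where they stand.

Things in the scene. Friction and masses are not known exactly. Their poses are not given: they have to be found in the camera images.
- wide_center (a point): Microscope objective, the widest of three, loose: bare steel, standing upright on its flat foot, straight round barrel 46 mm in diameter for the lower 34 mm, then a tapering bright nose with the lens on top, 44 mm tall in all, about 220 g. This point is on its axis, half-way up (22 mm above its foot); z points up along the axis. Delicate.
- middle_center (a point): Microscope objective, the middle-sized of three, loose: bare steel, standing upright on its flat foot, straight round barrel 33 mm in diameter for the lower 37 mm, then a tapering bright nose with the lens on top, 50 mm tall in all, about 170 g. This point is on its axis, half-way up (25 mm above its foot); z points up along the axis. Delicate.
- slim_center (a point): Microscope objective, the slimmest of three, loose: bare steel, standing upright on its flat foot, straight round barrel 20 mm in diameter for the lower 40 mm, then a tapering bright nose with the lens on top, 56 mm tall in all, about 110 g. This point is on its axis, half-way up (28 mm above its foot); z points up along the axis. Delicate.
- socket_wide: Black socket ring of the widest bore, fixed on the base of the lens rack, for the objective of 46 mm diameter: bore 62 mm, outside 72 mm, 8 mm high, its floor the flat top of the rack's base. Origin: centre of the ring on that floor (8 mm above the table), z up. The three rings stand in one row, 80 mm apart, in any order.
- socket_middle: Black socket ring of the middle bore, fixed on the base of the lens rack, for the objective of 33 mm diameter: bore 49 mm, outside 59 mm, 8 mm high, its floor the flat top of the rack's base. Origin: centre of the ring on that floor (8 mm above the table), z up. The three rings stand in one row, 80 mm apart, in any order.
- socket_slim: Black socket ring of the smallest bore, fixed on the base of the lens rack, for the objective of 20 mm diameter: bore 36 mm, outside 46 mm, 8 mm high, its floor the flat top of the rack's base. Origin: centre of the ring on that floor (8 mm above the table), z up. The three rings stand in one row, 80 mm apart, in any order.
- keeper_grip (a point): Keeper plate, loose: flat aluminium strip 286 mm long (its own y), 44 mm wide (its own x) and 6 mm thick, lying flat, about 250 g, with a black upright bar grip on the middle of its top: 14 mm thick (x), 70 mm long (y), 30 mm high. This point is the centre of the bar grip, 21 mm above the plate's underside; z up.
- rack_seat (a point): Grey lens rack, fixed: base 320 mm long (its y), 74 wide (x), 8 thick, and end blocks from 122 to 160 mm either side of the middle. Their flat tops are the keeper's seats, 72 mm above the table, edged on the three outer sides by 6 mm lips that leave a space 308 by 64 mm. This point: middle of the rack at seat height; y runs along the row of sockets, z up.
- eyepiece_a_center (a point): Eyepiece, loose, to be left alone: brass barrel 29 mm in diameter below, black body 36 mm, black rubber eyecup 42 mm in diameter on top, 54 mm tall. This point is on its axis, half-way up. An unlisted amber oil bottle (28 mm in diameter, 66 mm tall) stands among the objectives and eyepieces; centres of neighbours there are at least 75 mm apart.
- eyepiece_b_center (a point): Eyepiece, loose, to be left alone: brass barrel 29 mm in diameter below, black body 36 mm, black rubber eyecup 42 mm in diameter on top, 54 mm tall. This point is on its axis, half-way up. An unlisted amber oil bottle (28 mm in diameter, 66 mm tall) stands among the objectives and eyepieces; centres of neighbours there are at least 75 mm apart.

How it is judged:
On the way, in this order (a step that is already met when the one before it is completed fails the run):
1. all three objectives stand released in the sockets of their own size, the keeper plate not yet on the rack (horizontal distance between wide_center and socket_wide below 0.012 m and z of wide_center in the frame of socket_wide between 0.018 and 0.026 m and angle between each of wide_center, middle_center, slim_center's own z axis and vertical below 0.1 rad and horizontal distance between middle_center and socket_middle below 0.012 m and z of middle_center in the frame of socket_middle between 0.021 and 0.029 m and horizontal distance between slim_center and socket_slim below 0.012 m and z of slim_center in the frame of socket_slim between 0.024 and 0.032 m and contact force between the fingers and objective_wide below 0.5 N and contact force between the fingers and objective_middle below 0.5 N and contact force between the fingers and objective_slim below 0.5 N and horizontal distance between keeper_grip and rack_seat above 0.05 m), for 0.2 s.
2. the keeper plate lies flat on both end blocks over the objectives (horizontal distance between keeper_grip and rack_seat below 0.016 m and z of keeper_grip in the frame of rack_seat between 0.018 and 0.0232 m and angle between the y axis of keeper_grip and the y axis of rack_seat, either way round below 0.15 rad and angle between keeper_grip's own z axis and vertical below 0.05 rad), for 0.2 s.
At the end, for the whole second after the job is handed in: Each objective stands upright on the floor of its own-size socket, axis within 12 mm of the centre; the keeper plate lies flat on both seats within the lips, grip up (centre within 16 mm of the rack's middle, height within 2 mm, turned under 0.15 rad); all at rest (all of step 2 and horizontal distance between wide_center and socket_wide below 0.012 m and z of wide_center in the frame of socket_wide between 0.018 and 0.026 m and angle between each of wide_center, middle_center, slim_center's own z axis and vertical below 0.1 rad and horizontal distance between middle_center and socket_middle below 0.012 m and z of middle_center in the frame of socket_middle between 0.021 and 0.029 m and horizontal distance between slim_center and socket_slim below 0.012 m and z of slim_center in the frame of socket_slim between 0.024 and 0.032 m and linear speed of each of objective_wide, objective_middle, objective_slim, keeper below 0.02 m/s); the robot touches nothing.
It fails at once if an eyepiece is moved more than 25 mm or tipped over ((distance of eyepiece_a_center from where it was at the start of the episode above 0.025 m or angle between eyepiece_a_center's own z axis and vertical above 0.3 rad) or (distance of eyepiece_b_center from where it was at the start of the episode above 0.025 m or angle between eyepiece_b_center's own z axis and vertical above 0.3 rad)).
It fails at once if an objective is dropped into its socket (faster than 0.6 m/s near the socket's floor) ((horizontal distance between wide_center and socket_wide below 0.03 m and z of wide_center in the frame of socket_wide below 0.052 m and linear speed of objective_wide above 0.6 m/s) or (horizontal distance between middle_center and socket_middle below 0.03 m and z of middle_center in the frame of socket_middle below 0.055 m and linear speed of objective_middle above 0.6 m/s) or (horizontal distance between slim_center and socket_slim below 0.03 m and z of slim_center in the frame of socket_slim below 0.058 m and linear speed of objective_slim above 0.6 m/s)).
It also fails if it takes over 112 s, if anything falls off the work surface, if the arm or the gripper's body presses on something with over 40 N, if the wrist force passes 120 N, or if a joint passes its speed limit or range.

### The arm

A 6-joint arm with a two-finger parallel gripper is mounted at the origin on the work surface. World frame = base frame: x ahead of the robot, y to its left, z up, the work surface at z = 0. Lengths are in m, angles in rad, forces in N, time in s.
With the tool pointing down it reaches from about 0.225 to 0.725 m from the base axis. Payload 3.1 kg.
Tool frame: the origin (TCP) lies midway between the tips of the shut fingers; the grasp point (between the pads) lies 19 mm behind it; z points along the fingers, y is the line along which they close (so a half turn about z gives the same grasp; the last joint's range is limited). The gripper opens to 85 mm and grips with 20 to 120 N. Pads are 22 mm wide; open, the fingers measure 114 mm over their backs; the gripper's body (76 mm by 85 mm) begins 54 mm behind the grasp point. The pads swing forward as they close: fully open they stand 13 mm farther back than shut.
Start: joints at [1.136, 0.048, 0.099, 1.622, 0, 1.443], TCP at [0.159, 0.5, 0.231] pointing down, gripper open.
Joint ranges: [-2.91, 2.91], [-0.99, 1.94], [-1.21, 1.42], [-2.12, 2.29], [-1.49, 1.47], [-3.14, 3.14]. Speed limits (rad/s): [2.79, 2.79, 3.14, 3.14, 3.14, 3.14].

### API

Orientations are given as a 3x3 rotation matrix whose columns are the frame's x, y, z axes.
In Python, from station import bot, cams gives the robot as it stands.
- The arm moves only by the tool drive_tool, never from a script. Its arguments are lists of equal length, an entry for each row: "travel": the shift along the tool's x, y, z in m, a list of three; "rotation": the turn, a rotation vector about the tool's x, y, z in degrees, a list of three; "fingers": the opening, from -1 (shut) to 1 (fully open), so that 0 is half open. In form: {"travel": [[dx, dy, dz], ...], "rotation": [[wx, wy, wz], ...], "fingers": [fingers, ...]}. A call has 1 to 10 rows; each row is the pose to reach, as a shift and turn from the pose commanded when the call began, along the tool's axes at that moment; what a row does not reach only later rows make up. A row lasts 1/10 s, in which the tool goes at most 50 mm and 8.59 degrees, less where a joint would pass 70% of its speed; a pose out of reach is approached as far as the arm can. A call with a gripper value outside its range is refused whole. The fingers move at their own pace and stop on an object; "newtons" is the grip in N (left out, the last holds). Time passes only in rows, so rows that repeat a pose let the fingers close. It gives the time, the measured TCP pose, the force, the opening and the grip force at its end, in the units of the state.
- bot.read_state(): the state, without advancing time (a new reading comes with each control period).
- cams.capture(name): name is "side" or "top"; returns the picture (480x640x3 uint8, blue, green, red); there is no depth.
- cams.camera_info(name): a dict with "intrinsics" (3x3 intrinsics, pixels), "R" (3x3) and "t" (3): a world point X has camera coordinates R X + t. Camera axes: x right, y down, z forward; pixel columns grow to the right and rows downward; lengths in m; the calibration is good to about 2 mm. A picture is of the moment at which its call begins. camera_info takes no time and is no camera call.
- bot.sign_off(): hands the job in; it is judged then, once.
The state is a dict: "time_s": time; "joint_positions": joint angles; "qvel": joint speeds; "effort": joint torques, N m; "position": TCP position; "orientation": TCP orientation; "force": force on the tool from outside, world axes, zero at the start; "ft_torque": the same for the moment, N m; "opening": finger opening in m; "grip_force": force on a finger pad.
Only numpy, scipy, OpenCV 4.12 (cv2) and the standard library are available. Lean on these libraries where they do the work, as an engineer would, in place of code of your own. Each camera call takes 0.05 s, during which the arm holds its last target. There are 200 camera calls.

## Working session

There is one attempt and no reset: what is moved stays moved. The work goes in short steps, Python scripts to look and compute and a tool call to move; the robot and the scene stay as the last step left them, time stands still between calls to the robot, and variables do not carry over. Pictures are saved under pics/ and viewed, at most 14 in all, crops included, and the job is handed in when it is done.

Besides the shell and the picture viewer there is one more tool, called as name(argument=value, ...) on one line, values as JSON. drive_tool: Moves the arm, as the interface text tells. Its arguments: {"type":"object","properties":{"travel":{"type":"array","items":{"type":"array","items":{"type":"number"}}},"rotation":{"type":"array","items":{"type":"array","items":{"type":"number"}}},"fingers":{"type":"array","items":{"type":"number"}},"newtons":{"type":"number"}},"required":["travel","rotation","fingers"]}

```bash
mkdir -p pics
python3 - <<'E'
from station import bot,cams
import cv2,numpy as np
np.set_printoptions(precision=4,suppress=True)
for n in("top","side"):
    cv2.imwrite(f"pics/{n}0.png",cams.capture(n)); i=cams.camera_info(n)
    print(n,i["intrinsics"],i["R"],i["t"],-np.array(i["R"]).T@i["t"])
s=bot.read_state();print(s)
E
```

```text
top [[527.887    0.     320.1467]
 [  0.     527.887  241.133 ]
 [  0.       0.       1.    ]] [[ 0.0248 -0.9997 -0.0003]
 [-0.9894 -0.0245 -0.143 ]
 [ 0.1429  0.0038 -0.9897]] [0.0138 0.5157 0.9088] [0.38   0.023  0.9732]
side [[491.7013   0.     316.3033]
 [  0.     491.7013 236.3465]
 [  0.       0.       1.    ]] [[ 0.8849 -0.4652  0.0214]
 [-0.2545 -0.5216 -0.8143]
 [ 0.39    0.7152 -0.58  ]] [-0.466   0.1902  0.7744] [ 0.1588 -0.6715  0.614 ]
{'time_s': 0.1, 'joint_positions': array([1.1362, 0.0487, 0.0977, 1.622 , 0.    , 1.443 ]), 'qvel': array([-0.0014, -0.0027,  0.0043,  0.0003,  0.0009, -0.0003]), 'effort': array([  0.0021, -33.9853,  32.0935,   0.0158,  -0.0001,  -0.    ]), 'position': array([0.1583, 0.5   , 0.2302]), 'orientation': array([[-0.9533,  0.302 , -0.001 ],
       [ 0.302 ,  0.9533, -0.002 ],
       [ 0.0003, -0.0022, -1.    ]]), 'force': array([ 0.297 , -0.1321, -0.5386]), 'ft_torque': array([-0.0405, -0.0508,  0.0373]), 'grip_force': 0.0, 'opening': 0.08510954958758299}
```

View pics/top0.png

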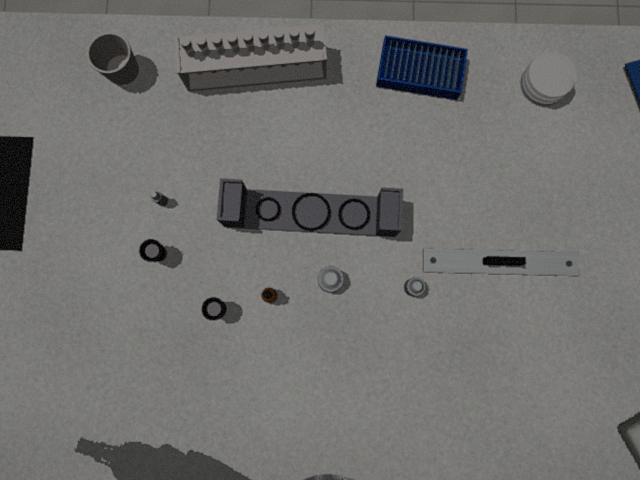

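View pics/side0.png

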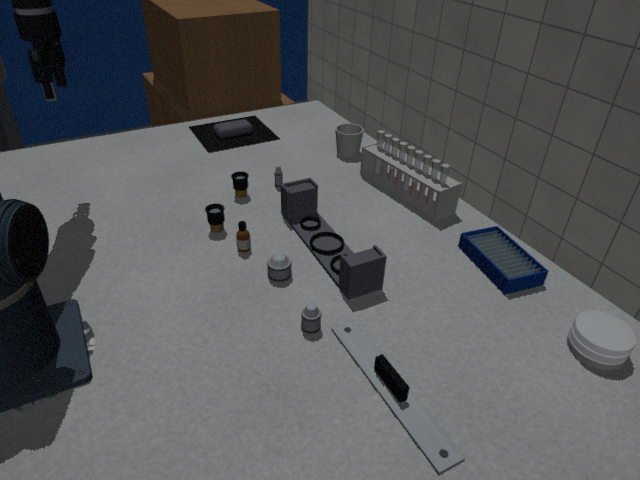

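The top view shows the sockets slim, wide and middle at about (268,209), (311,211) and (354,213). The objectives are at (160,199) slim, (331,280) wide and (416,287) middle, and the keeper grip is at (504,261). I'll enlarge these areas.

```bash
cat > h.py <<'E'
from station import bot,cams
import cv2,numpy as np
np.set_printoptions(precision=4,suppress=True)
def crop(n,x0,y0,x1,y1,k,out,img=None,g=2.0):
    im=cams.capture(n) if img is None else img
    c=cv2.resize(im[y0:y1,x0:x1],None,fx=k,fy=k,interpolation=cv2.INTER_CUBIC)
    c=np.clip(c.astype(float)*g,0,255).astype('uint8')
    for x in range((x0+19)//20*20,x1,20): cv2.line(c,(int((x-x0+.5)*k),0),(int((x-x0+.5)*k),6),(0,0,255),1);cv2.putText(c,str(x),(int((x-x0+.5)*k)+2,14),0,.4,(0,0,255),1)
    for y in range((y0+19)//20*20,y1,20): cv2.line(c,(0,int((y-y0+.5)*k)),(6,int((y-y0+.5)*k)),(0,0,255),1);cv2.putText(c,str(y),(8,int((y-y0+.5)*k)+4),0,.4,(0,0,255),1)
    cv2.imwrite("pics/"+out,c)
def w(n,u,v,z):
    i=cams.camera_info(n);K,R,t=map(np.array,(i["intrinsics"],i["R"],i["t"]))
    d=R.T@np.linalg.solve(K,[u,v,1]);c=-R.T@t
    return c+d*(z-c[2])/d[2]
def p(n,X):
    i=cams.camera_info(n);q=np.array(i["intrinsics"])@(np.array(i["R"])@X+i["t"]);return q[:2]/q[2]
E
python3 - <<'E'
from h import *
im=cv2.imread("pics/top0.png")
crop("top",140,175,400,325,3,"a.png",im,2.2)
crop("top",370,180,600,310,3.4,"b.png",im,2.2)
E
```

```text
(no output)
```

View pics/a.png

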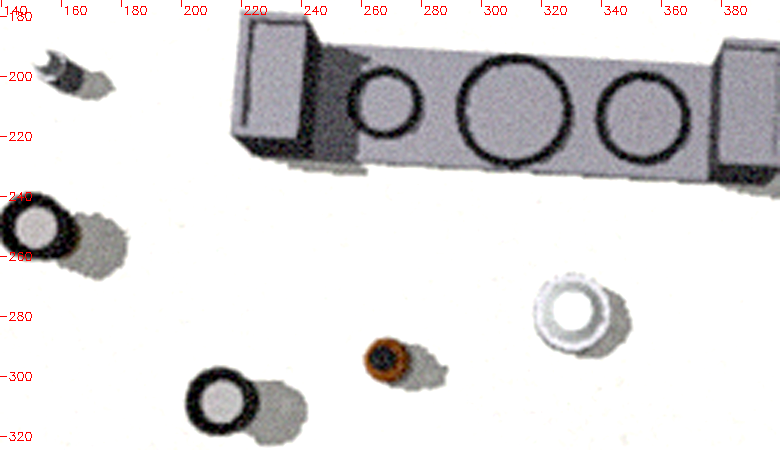

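View pics/b.png

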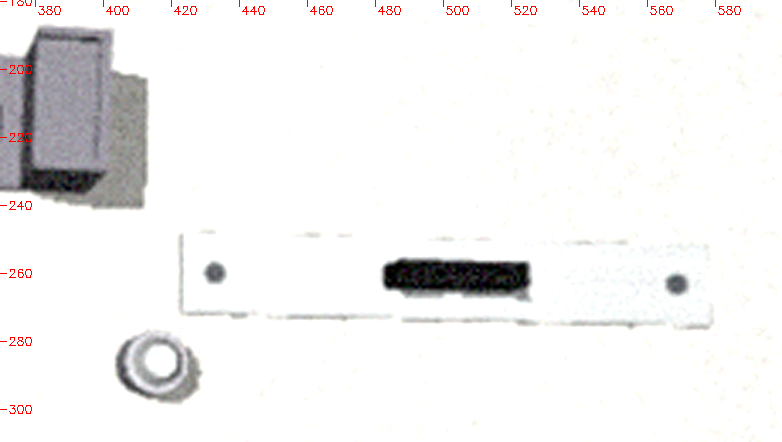

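```bash
cat > ov.py <<'E'
from h import *
def circ(c,im,n,x,y,z,r,k,x0,y0,col):
    P=np.array([(p(n,np.array([x+r*np.cos(a),y+r*np.sin(a),z]))-[x0,y0]+.5)*k for a in np.linspace(0,6.28,40)])
    cv2.polylines(im,[P.astype(int)],True,col,1)
O={'wide':(331,278.5,.044,.023,.034),'middle':(416,286,.050,.0165,.037),'slim':(155,196.7,.056,.010,.040)}
E
python3 - <<'E'
from ov import *
pos={}
for k,(u,v,h,r,b) in O.items(): pos[k]=w("top",u,v,h); print(k,pos[k],p("side",pos[k]))
S={'slim':(267.5,208.5,.036/2),'wide':(310.8,211.5,.031),'middle':(353.8,213.8,.0245)}
sp={k:w("top",u,v,.016) for k,(u,v,r) in S.items()}
for k in sp: print('sock',k,sp[k])
h1,h2=w("top",432.5,259.5,.006),w("top",568.3,263,.006);print('holes',h1,h2,(h1+h2)/2,'ang',np.arctan2(*(h2-h1)[:2]))
print('grip top',w("top",503.6,260.3,.036))
for n,src in(("top","pics/top0.png"),("side","pics/side0.png")):
    im=cv2.imread(src);tiles=[]
    for k in pos:
        q=p(n,pos[k]);x0,y0=int(q[0])-25,int(q[1])-20;K=5
        c=np.clip(cv2.resize(im[y0:y0+40,x0:x0+50],None,fx=K,fy=K)*1.5,0,255).astype('uint8')
        x,y,_=pos[k];_,_,h,r,b=O[k]
        circ(None,c,n,x,y,0,r,K,x0,y0,(0,255,0));circ(None,c,n,x,y,b,r,K,x0,y0,(0,0,255));circ(None,c,n,x,y,h,r*.5,K,x0,y0,(255,0,0));tiles.append(c)
    for k in sp:
        q=p(n,sp[k]);x0,y0=int(q[0])-25,int(q[1])-20
        c=np.clip(cv2.resize(im[y0:y0+40,x0:x0+50],None,fx=K,fy=K)*1.5,0,255).astype('uint8')
        x,y,_=sp[k]
        circ(None,c,n,x,y,.016,S[k][2],K,x0,y0,(0,255,0));circ(None,c,n,x,y,.016,S[k][2]+.005,K,x0,y0,(0,0,255));tiles.append(c)
    cv2.imwrite(f"pics/ov_{n}.png",np.vstack([np.hstack(tiles[:3]),np.hstack(tiles[3:])]))
E
```

```text
wide [0.4482 0.0058 0.044 ] [278.6013 256.0707]
middle [ 0.4383 -0.1427  0.05  ] [309.8688 304.1542]
slim [0.5849 0.3219 0.056 ] [276.5928 165.7885]
sock slim [0.5767 0.1255 0.016 ]
sock wide [0.5731 0.0453 0.016 ]
sock middle [ 0.5707 -0.0342  0.016 ]
holes [ 0.4906 -0.181   0.006 ] [ 0.4903 -0.4308  0.006 ] [ 0.4905 -0.3059  0.006 ] ang -3.14041251002457
grip top [ 0.4889 -0.3015  0.036 ]
```

View pics/ov_top.png

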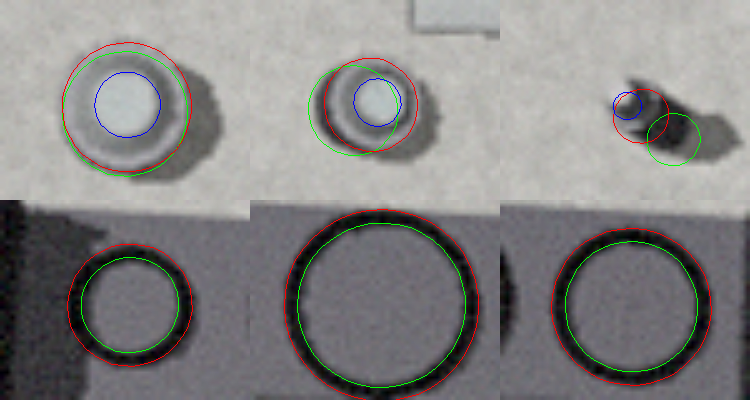

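View pics/ov_side.png

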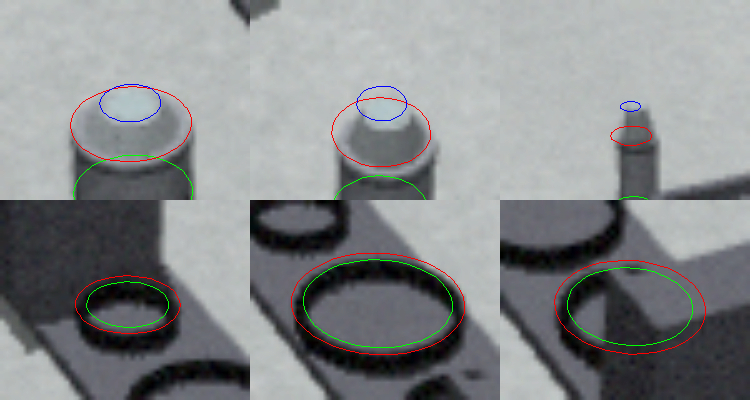

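The fitted outlines agree with the pictures to about 2 mm. The order along y from the high end is slim, wide, middle, and the rack is turned about −2.15°. I'll go over the slim objective first, with the fingers closing along the rack's x.

drive_tool(travel=[[-0.04,-0.004,0],[-0.09,-0.008,0],[-0.14,-0.012,0.01],[-0.19,-0.016,0.02],[-0.24,-0.02,0.03],[-0.29,-0.025,0.04],[-0.34,-0.03,0.05],[-0.39,-0.034,0.06],[-0.43,-0.037,0.07],[-0.4627,-0.0401,0.08]], rotation=[[0,0,7.5],[0,0,15],[0,0,22.5],[0,0,30],[0,0,37.5],[0,0,45],[0,0,52.5],[0,0,60],[0,0,67],[0,0,74.5]], fingers=[0.5,0.5,0.5,0.5,0.5,0.5,0.5,0.5,0.5,0.5], newtons=30)

```text
time_s: 1.1
position: [0.5899, 0.3204, 0.1494]
orientation: [[0.044, 0.999, -0.001], [0.999, -0.044, -0.001], [-0.001, -0.001, -1.0]]
force: [-1.0, 0.7, -0.8]
opening: 0.0641
grip_force: 0.0
```

```bash
cat >> h.py <<'E'
def to(x,y,z,a=-2.15):
    "tool-frame shift and turn from the present pose to world x,y,z, tool y axis at a deg"
    s=bot.read_state();R=s["orientation"];d=R.T@(np.array([x,y,z])-s["position"])
    c,n=np.cos(np.radians(a)),np.sin(np.radians(a));G=np.array([[-n,c,0],[c,n,0],[0,0,-1.]])
    r=np.degrees(cv2.Rodrigues(R.T@G)[0].ravel())
    print("t",round(s["time_s"],2),"pos",s["position"],"q",s["joint_positions"],"F",s["force"],"open",round(s["opening"],4),"grip",s["grip_force"]);print("travel",d,"rot",r)
E
python3 -c "
from h import *
to(.587,.322,.05)
crop('top',130,160,250,250,6,'c.png',None,1.5)"
```

```text
t 1.1 pos [0.5899 0.3204 0.1494] q [ 0.398   0.4362  0.396   1.5319 -0.0006  2.0125] F [-0.9603  0.6938 -0.8462] open 0.0641 grip 0.0
travel [ 0.0016 -0.0028  0.0994] rot [-0.0498  0.0628 -0.3555]
```

View pics/c.png

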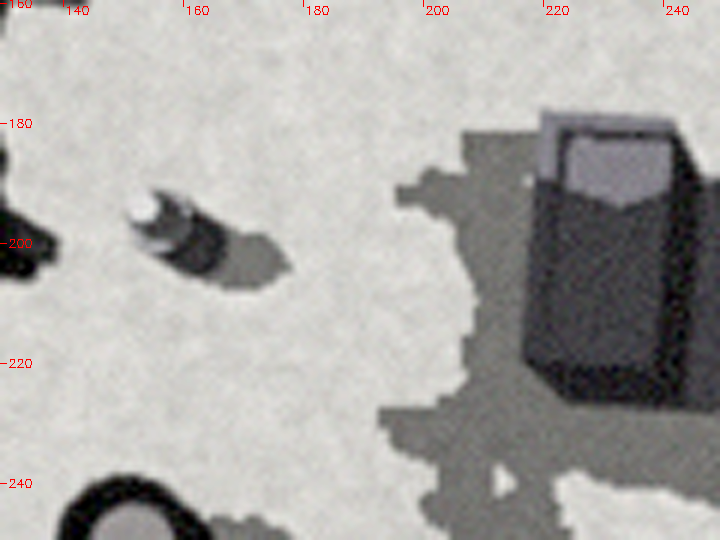

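Run:
```python
from h import *
print(w("top",153.3,194.2,.056),w("top",156,196,.04),w("top",162.5,199.5,0))
to(.588,.324,.05)
```

```text
[0.5894 0.3252 0.056 ] [0.5899 0.3254 0.04  ] [0.5924 0.3256 0.    ]
t 1.15 pos [0.5932 0.3173 0.146 ] q [ 0.3934  0.4418  0.3968  1.5279 -0.0038  2.0156] F [ 3.7801 -0.9489 -1.9086] open 0.064 grip 0.0
travel [ 0.0068 -0.0055  0.096 ] rot [-0.0194  0.248  -0.7969]
```

drive_tool(travel=[[0.003,0.0015,0.02],[0.003,0.0015,0.04],[0.003,0.0015,0.06],[0.003,0.0015,0.07],[0.003,0.0015,0.075],[0.003,0.0015,0.075],[0.003,0.0015,0.075]], rotation=[[0,0,0],[0,0,0],[0,0,0],[0,0,0],[0,0,0],[0,0,0],[0,0,0]], fingers=[0.4,0.4,0.4,0.4,0.4,0.4,0.4])

```text
time_s: 1.85
position: [0.5896, 0.3258, 0.0774]
orientation: [[0.036, 0.999, 0.002], [0.999, -0.036, 0.001], [0.001, 0.001, -1.0]]
force: [0.5, 0.1, 0.0]
opening: 0.0595
grip_force: 0.0
```

Run:
```python
from h import *
to(.5895,.3252,.013)
```

```text
t 1.85 pos [0.5896 0.3258 0.0774] q [ 0.4053  0.4522  0.2743  1.3913 -0.      2.0121] F [0.4887 0.0503 0.0079] open 0.0595 grip 0.0
travel [-0.0006 -0.0002  0.0644] rot [ 0.0856 -0.0387  0.0881]
```

drive_tool(travel=[[0,0,0.02],[0,0,0.035],[0,0,0.05],[0,0,0.06],[0,0,0.0635],[0,0,0.0635],[0,0,0.0635]], rotation=[[0,0,0],[0,0,0],[0,0,0],[0,0,0],[0,0,0],[0,0,0],[0,0,0]], fingers=[0.4,0.4,0.4,0.4,0.4,0.4,0.4])

```text
time_s: 2.55
position: [0.5896, 0.3256, 0.0134]
orientation: [[0.036, 0.999, 0.001], [0.999, -0.036, 0.0], [0.0, 0.001, -1.0]]
force: [-0.2, 0.0, -0.0]
opening: 0.0597
grip_force: 0.0
```

drive_tool(travel=[[0,0,0],[0,0,0],[0,0,0],[0,0,0],[0,0,0],[0,0,0],[0,0,0],[0,0,0]], rotation=[[0,0,0],[0,0,0],[0,0,0],[0,0,0],[0,0,0],[0,0,0],[0,0,0],[0,0,0]], fingers=[0.1,-0.15,-0.35,-0.5,-0.7,-1,-1,-1], newtons=30)

```text
time_s: 3.35
position: [0.5895, 0.3255, 0.0133]
orientation: [[0.036, 0.999, 0.001], [0.999, -0.036, 0.0], [0.0, 0.001, -1.0]]
force: [0.5, -0.8, 2.2]
opening: 0.0179
grip_force: 29.4
```

Run:
```python
from h import *
to(.577,.1255,.12)
```

```text
t 3.35 pos [0.5895 0.3255 0.0133] q [ 0.4051  0.4853  0.1894  1.274  -0.0001  2.0122] F [ 0.4817 -0.8053  2.1826] open 0.0179 grip 29.442939162254333
travel [-0.2003 -0.0052 -0.1068] rot [ 0.0494 -0.0167  0.0676]
```

drive_tool(travel=[[0,0,-0.01],[0,0,-0.03],[0,0,-0.055],[0,0,-0.08],[0,0,-0.1],[0,0,-0.11],[0,0,-0.11],[0,0,-0.11]], rotation=[[0,0,0],[0,0,0],[0,0,0],[0,0,0],[0,0,0],[0,0,0],[0,0,0],[0,0,0]], fingers=[-1,-1,-1,-1,-1,-1,-1,-1])

```text
time_s: 4.15
position: [0.5886, 0.3253, 0.1218]
orientation: [[0.036, 0.999, -0.001], [0.999, -0.036, -0.001], [-0.001, -0.001, -1.0]]
force: [-0.1, -0.5, -1.8]
opening: 0.018
grip_force: 29.3
```

drive_tool(travel=[[-0.01,0,0],[-0.03,-0.001,0],[-0.055,-0.001,0],[-0.085,-0.002,0],[-0.115,-0.003,0],[-0.145,-0.004,0],[-0.17,-0.005,0],[-0.19,-0.0052,0],[-0.2,-0.0052,0],[-0.2,-0.0052,0]], rotation=[[0,0,0],[0,0,0],[0,0,0],[0,0,0],[0,0,0],[0,0,0],[0,0,0],[0,0,0],[0,0,0],[0,0,0]], fingers=[-1,-1,-1,-1,-1,-1,-1,-1,-1,-1])

```text
time_s: 5.15
position: [0.5759, 0.1242, 0.1217]
orientation: [[0.039, 0.999, -0.002], [0.999, -0.039, -0.0], [-0.0, -0.002, -1.0]]
force: [-0.2, -0.3, -1.8]
opening: 0.0182
grip_force: 29.4
```

Run:
```python
from h import *
to(.577,.1255,.022)
im=cams.capture("side")
q=p("side",[.577,.1255,.11]);print(q)
x,y=map(int,q);crop("side",x-50,y-50,x+50,y+70,5,"d.png",im,1.6)
```

```text
t 5.15 pos [0.5759 0.1242 0.1217] q [ 0.0987  0.2196  0.0708  1.4241 -0.0002  1.7081] F [-0.2461 -0.2706 -1.8324] open 0.0182 grip 29.3949893116951
travel [0.0014 0.0012 0.0997] rot [-0.1172  0.0282 -0.0634]
[310.815  182.7633]
```

View pics/d.png

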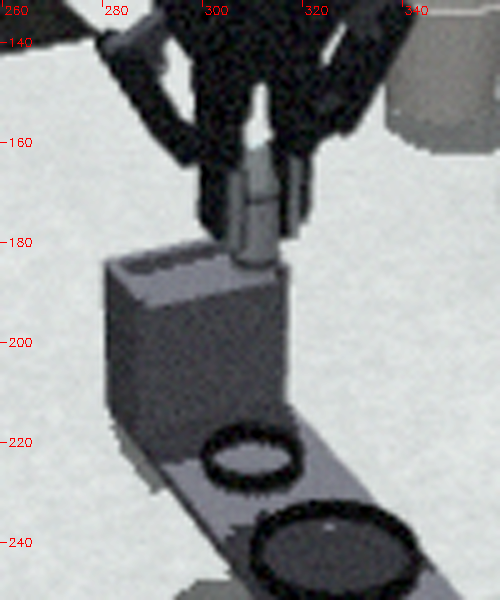

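drive_tool(travel=[[0.0014,0.0012,0.01],[0.0014,0.0012,0.025],[0.0014,0.0012,0.04],[0.0014,0.0012,0.055],[0.0014,0.0012,0.07],[0.0014,0.0012,0.082],[0.0014,0.0012,0.09],[0.0014,0.0012,0.096],[0.0014,0.0012,0.099],[0.0014,0.0012,0.0995]], rotation=[[0,0,0],[0,0,0],[0,0,0],[0,0,0],[0,0,0],[0,0,0],[0,0,0],[0,0,0],[0,0,0],[0,0,0]], fingers=[-1,-1,-1,-1,-1,-1,-1,-1,-1,-1])

```text
time_s: 6.2
position: [0.5781, 0.1271, 0.0233]
orientation: [[0.036, 0.999, 0.0], [0.999, -0.036, 0.0], [0.0, 0.0, -1.0]]
force: [0.7, -0.7, -1.1]
opening: 0.0182
grip_force: 29.4
```

drive_tool(travel=[[0,0,0.0003],[0,0,0.0006],[0,0,0.0006]], rotation=[[0,0,0],[0,0,0],[0,0,0]], fingers=[-1,-1,-1])

```text
time_s: 6.5
position: [0.5784, 0.1272, 0.0233]
orientation: [[0.036, 0.999, 0.001], [0.999, -0.036, 0.0], [0.0, 0.001, -1.0]]
force: [-0.0, 0.0, -1.1]
opening: 0.018
grip_force: 29.4
```

drive_tool(travel=[[-0.0008,-0.0006,0.0005],[-0.0016,-0.0012,0.001],[-0.0016,-0.0012,0.0015],[-0.0016,-0.0012,0.0015]], rotation=[[0,0,0],[0,0,0],[0,0,0],[0,0,0]], fingers=[-1,-1,-1,-1])

```text
time_s: 6.9
position: [0.5766, 0.1255, 0.0213]
orientation: [[0.036, 0.999, -0.0], [0.999, -0.036, -0.0], [-0.0, -0.0, -1.0]]
force: [-0.5, -0.2, -0.4]
opening: 0.018
grip_force: 29.5
```

drive_tool(travel=[[0,0,0],[0,0,0],[0,0,0],[0,0,0],[0,0,0],[0,0,0]], rotation=[[0,0,0],[0,0,0],[0,0,0],[0,0,0],[0,0,0],[0,0,0]], fingers=[-0.5,-0.4,-0.3,-0.15,0,0])

```text
time_s: 7.5
position: [0.5767, 0.1256, 0.0212]
orientation: [[0.036, 0.999, 0.0], [0.999, -0.036, 0.0], [0.0, 0.0, -1.0]]
force: [0.3, -0.1, -0.6]
opening: 0.0428
grip_force: 0.0
```

drive_tool(travel=[[0,0,-0.01],[0,0,-0.03],[0,0,-0.055],[0,0,-0.08],[0,0,-0.1],[0,0,-0.11],[0,0,-0.11]], rotation=[[0,0,0],[0,0,0],[0,0,0],[0,0,0],[0,0,0],[0,0,0],[0,0,0]], fingers=[0,0,0,0,0,0,0])

```text
time_s: 8.2
position: [0.5782, 0.1257, 0.1338]
orientation: [[0.036, 0.999, 0.005], [0.999, -0.036, 0.0], [0.001, 0.005, -1.0]]
force: [0.6, -0.2, -0.5]
opening: 0.0429
grip_force: 0.0
```

Run:
```python
from h import *
to(.4482,.0058,.10)
```

```text
t 8.2 pos [0.5782 0.1257 0.1338] q [0.1008 0.2159 0.0906 1.4409 0.     1.7079] F [ 0.6324 -0.249  -0.4614] open 0.0429 grip 0.0
travel [-0.1246 -0.1257  0.0332] rot [ 0.2622 -0.0366  0.0716]
```

drive_tool(travel=[[-0.015,-0.015,0],[-0.035,-0.035,0],[-0.06,-0.06,0],[-0.085,-0.085,0],[-0.105,-0.105,0.01],[-0.118,-0.118,0.02],[-0.1245,-0.1245,0.03],[-0.1245,-0.1245,0.035],[-0.1245,-0.1245,0.035]], rotation=[[0,0,0],[0,0,0],[0,0,0],[0,0,0],[0,0,0],[0,0,0],[0,0,0],[0,0,0],[0,0,0]], fingers=[0.2,0.4,0.6,0.8,1,1,1,1,1])

```text
time_s: 9.1
position: [0.4466, 0.0059, 0.0944]
orientation: [[0.037, 0.999, -0.003], [0.999, -0.037, 0.001], [0.001, -0.003, -1.0]]
force: [0.4, -0.1, -0.0]
opening: 0.0856
grip_force: 0.0
```

Run:
```python
from h import *
to(.4482,.0058,.009)
im=cams.capture("top")
crop("top",220,180,400,310,4.4,"e.png",im,1.5)
```

```text
t 9.1 pos [0.4466 0.0059 0.0944] q [-0.1373 -0.1402 -0.3547  1.3594  0.0003  1.4701] F [ 0.3645 -0.1226 -0.0258] open 0.0856 grip 0.0
travel [-0.0001  0.0019  0.0854] rot [-0.173  -0.0369  0.0508]
```

View pics/e.png

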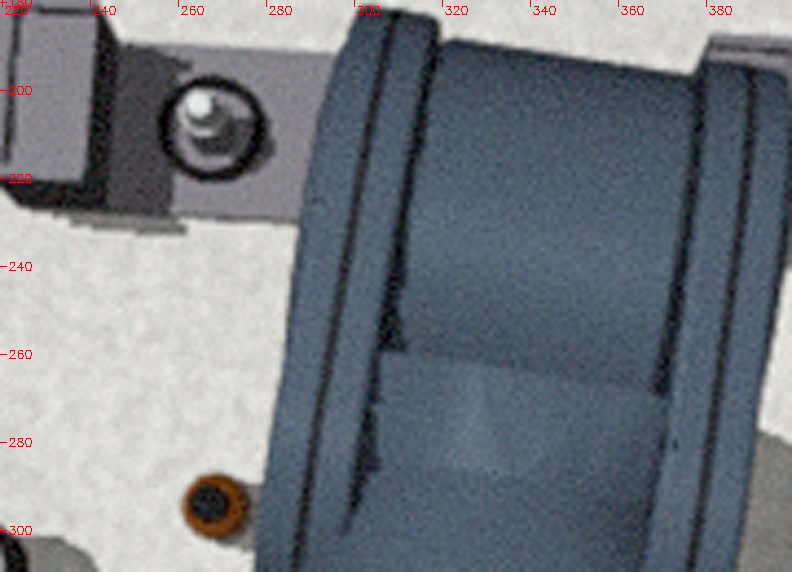

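The slim objective stands centred in its ring, with its nose at about (265,204). Next I descend on the wide one.

drive_tool(travel=[[0,0.001,0.015],[0,0.001,0.03],[0,0.001,0.045],[0,0.001,0.06],[0,0.001,0.072],[0,0.001,0.08],[0,0.001,0.0855],[0,0.001,0.0855],[0,0.001,0.0855]], rotation=[[0,0,0],[0,0,0],[0,0,0],[0,0,0],[0,0,0],[0,0,0],[0,0,0],[0,0,0],[0,0,0]], fingers=[1,1,1,1,1,1,1,1,1])

```text
time_s: 10.05
position: [0.4492, 0.0056, 0.0112]
orientation: [[0.036, 0.999, 0.001], [0.999, -0.036, -0.0], [-0.0, 0.001, -1.0]]
force: [-0.2, 0.7, -0.0]
opening: 0.0853
grip_force: 0.0
```

drive_tool(travel=[[0,0,0],[0,0,0],[0,0,0],[0,0,0],[0,0,0],[0,0,0],[0,0,0],[0,0,0]], rotation=[[0,0,0],[0,0,0],[0,0,0],[0,0,0],[0,0,0],[0,0,0],[0,0,0],[0,0,0]], fingers=[0.8,0.6,0.4,0.2,0.05,-0.3,-1,-1], newtons=35)

```text
time_s: 10.85
position: [0.4493, 0.0055, 0.0113]
orientation: [[0.036, 0.999, 0.001], [0.999, -0.036, -0.0], [-0.0, 0.001, -1.0]]
force: [0.8, -0.3, 2.8]
opening: 0.044
grip_force: 36.3
```

drive_tool(travel=[[0,0,-0.01],[0,0,-0.025],[0,0,-0.04],[0,0,-0.055],[0,0,-0.065],[0,0,-0.07],[0,0,-0.07],[0,0,-0.07]], rotation=[[0,0,0],[0,0,0],[0,0,0],[0,0,0],[0,0,0],[0,0,0],[0,0,0],[0,0,0]], fingers=[-1,-1,-1,-1,-1,-1,-1,-1])

```text
time_s: 11.65
position: [0.4482, 0.0057, 0.08]
orientation: [[0.036, 0.999, -0.001], [0.999, -0.036, 0.0], [0.0, -0.001, -1.0]]
force: [0.7, -0.3, -2.0]
opening: 0.044
grip_force: 36.1
```

Run:
```python
from h import *
to(.5735,.0453,.08)
```

```text
t 11.65 pos [0.4482 0.0057 0.08  ] q [-0.137  -0.1306 -0.3752  1.3276 -0.      1.47  ] F [ 0.701  -0.281  -2.0377] open 0.044 grip 36.0930472612381
travel [ 0.0441  0.1238 -0.0002] rot [-0.0795 -0.0073  0.0734]
```

drive_tool(travel=[[0.004,0.01,0],[0.01,0.028,0],[0.018,0.05,0],[0.026,0.073,0],[0.034,0.095,0],[0.04,0.112,0],[0.0435,0.122,0],[0.0435,0.1235,0],[0.0435,0.1235,0],[0.0435,0.1235,0]], rotation=[[0,0,0],[0,0,0],[0,0,0],[0,0,0],[0,0,0],[0,0,0],[0,0,0],[0,0,0],[0,0,0],[0,0,0]], fingers=[-1,-1,-1,-1,-1,-1,-1,-1,-1,-1])

```text
time_s: 12.65
position: [0.573, 0.0446, 0.0801]
orientation: [[0.036, 0.999, -0.001], [0.999, -0.036, -0.0], [-0.0, -0.001, -1.0]]
force: [-0.1, 0.3, -3.0]
opening: 0.0441
grip_force: 36.3
```

Run:
```python
from h import *
to(.5735,.0453,.0193)
im=cams.capture("side")
q=p("side",[.5735,.0453,.069]);print(q)
x,y=map(int,q);crop("side",x-50,y-50,x+50,y+50,6,"f.png",im,1.6)
```

```text
t 12.65 pos [0.573  0.0446 0.0801] q [-0.039   0.1977 -0.0381  1.3365 -0.0001  1.5682] F [-0.1109  0.3297 -3.015 ] open 0.0441 grip 36.29765510559082
travel [0.0007 0.0005 0.0608] rot [-0.0856  0.0037  0.0636]
[327.1711 218.6578]
```

View pics/f.png

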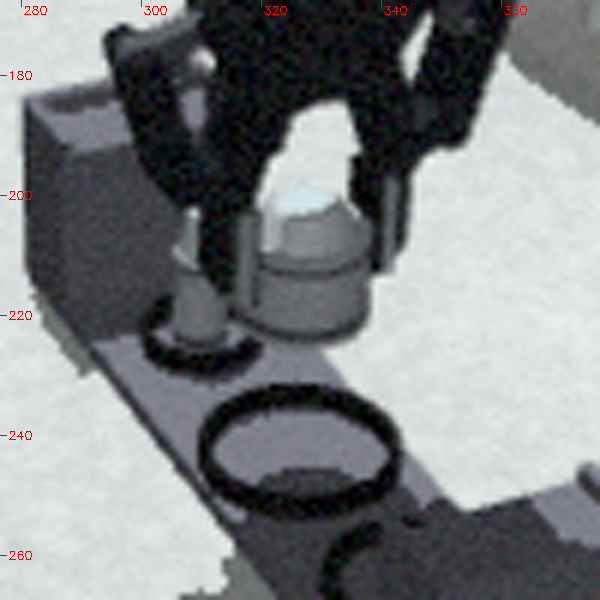

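The wide objective hangs centred above its ring, foot at about (327,218), and the slim one stands well. I'll lower it.

drive_tool(travel=[[0.0005,0.0004,0.008],[0.0005,0.0004,0.018],[0.0005,0.0004,0.03],[0.0005,0.0004,0.04],[0.0005,0.0004,0.048],[0.0005,0.0004,0.054],[0.0005,0.0004,0.058],[0.0005,0.0004,0.0595],[0.0005,0.0004,0.0595],[0.0005,0.0004,0.0595]], rotation=[[0,0,0],[0,0,0],[0,0,0],[0,0,0],[0,0,0],[0,0,0],[0,0,0],[0,0,0],[0,0,0],[0,0,0]], fingers=[-1,-1,-1,-1,-1,-1,-1,-1,-1,-1])

```text
time_s: 13.7
position: [0.5746, 0.0451, 0.0218]
orientation: [[0.036, 0.999, 0.001], [0.999, -0.036, -0.0], [-0.0, 0.001, -1.0]]
force: [0.0, 0.0, -2.3]
opening: 0.0438
grip_force: 36.3
```

drive_tool(travel=[[0,-0.001,0.001],[0,-0.001,0.002],[0,-0.001,0.0024],[0,-0.001,0.0024]], rotation=[[0,0,0],[0,0,0],[0,0,0],[0,0,0]], fingers=[-1,-1,-1,-1])

```text
time_s: 14.1
position: [0.5733, 0.0452, 0.0193]
orientation: [[0.036, 0.999, 0.0], [0.999, -0.036, -0.0], [-0.0, 0.0, -1.0]]
force: [-1.2, 0.2, 0.9]
opening: 0.0437
grip_force: 36.6
```

Contact. Release and retreat.

drive_tool(travel=[[0,0,0],[0,0,0],[0,0,0],[0,0,0],[0,0,0],[0,0,0]], rotation=[[0,0,0],[0,0,0],[0,0,0],[0,0,0],[0,0,0],[0,0,0]], fingers=[0.12,0.2,0.3,0.45,0.6,0.6])

```text
time_s: 14.7
position: [0.5732, 0.0452, 0.0188]
orientation: [[0.036, 0.999, 0.0], [0.999, -0.036, 0.0], [0.0, 0.0, -1.0]]
force: [0.1, 0.2, -0.2]
opening: 0.0685
grip_force: 0.0
```

drive_tool(travel=[[0,0,-0.01],[0,0,-0.03],[0,0,-0.055],[0,0,-0.08],[0,0,-0.1],[0,0,-0.105],[0,0,-0.105],[0,0,-0.105]], rotation=[[0,0,0],[0,0,0],[0,0,0],[0,0,0],[0,0,0],[0,0,0],[0,0,0],[0,0,0]], fingers=[0.6,0.6,0.6,0.6,0.6,0.6,0.6,0.6])

```text
time_s: 15.5
position: [0.5726, 0.0452, 0.1228]
orientation: [[0.036, 0.999, -0.002], [0.999, -0.036, 0.0], [0.0, -0.002, -1.0]]
force: [-1.2, -0.3, 0.6]
opening: 0.0681
grip_force: 0.0
```

Run:
```python
from h import *
to(.4383,-.1427,.08)
```

```text
t 15.5 pos [0.5726 0.0452 0.1228] q [-0.038   0.1804  0.0277  1.4197 -0.      1.5691] F [-1.1511 -0.3132  0.5514] open 0.0681 grip 0.0
travel [-0.1926 -0.1273  0.043 ] rot [-0.0895 -0.      0.0714]
```

drive_tool(travel=[[-0.015,-0.01,0],[-0.04,-0.027,0],[-0.07,-0.047,0],[-0.1,-0.066,0],[-0.13,-0.086,0],[-0.16,-0.106,0.01],[-0.18,-0.12,0.025],[-0.191,-0.1265,0.038],[-0.1926,-0.1278,0.043],[-0.1926,-0.1278,0.043]], rotation=[[0,0,0],[0,0,0],[0,0,0],[0,0,0],[0,0,0],[0,0,0],[0,0,0],[0,0,0],[0,0,0],[0,0,0]], fingers=[0.6,0.6,0.6,0.6,0.6,0.6,0.6,0.6,0.6,0.6])

```text
time_s: 16.5
position: [0.4375, -0.1418, 0.079]
orientation: [[0.037, 0.999, -0.003], [0.999, -0.037, 0.002], [0.002, -0.003, -1.0]]
force: [-0.0, -0.7, 0.8]
opening: 0.0682
grip_force: 0.0
```

Run:
```python
from h import *
to(.4383,-.1427,.011)
```

```text
t 16.5 pos [ 0.4375 -0.1418  0.079 ] q [-0.4599 -0.0965 -0.3461  1.3246  0.0007  1.1474] F [-0.0192 -0.701   0.7539] open 0.0682 grip 0.0
travel [-0.001  0.001  0.068] rot [-0.1652 -0.1173  0.0554]
```

drive_tool(travel=[[-0.0008,0,0.012],[-0.0008,0,0.025],[-0.0008,0,0.04],[-0.0008,0,0.052],[-0.0008,0,0.06],[-0.0008,0,0.066],[-0.0008,0,0.069],[-0.0008,0,0.069],[-0.0008,0,0.069]], rotation=[[0,0,0],[0,0,0],[0,0,0],[0,0,0],[0,0,0],[0,0,0],[0,0,0],[0,0,0],[0,0,0]], fingers=[0.6,0.6,0.6,0.6,0.6,0.6,0.6,0.6,0.6])

```text
time_s: 17.4
position: [0.4389, -0.1437, 0.0123]
orientation: [[0.036, 0.999, 0.001], [0.999, -0.036, -0.0], [-0.0, 0.001, -1.0]]
force: [0.9, -0.4, -0.2]
opening: 0.068
grip_force: 0.0
```

drive_tool(travel=[[0,0,0],[0,0,0],[0,0,0],[0,0,0],[0,0,0],[0,0,0],[0,0,0],[0,0,0]], rotation=[[0,0,0],[0,0,0],[0,0,0],[0,0,0],[0,0,0],[0,0,0],[0,0,0],[0,0,0]], fingers=[0.4,0.2,0,-0.15,-0.3,-0.6,-1,-1], newtons=35)

```text
time_s: 18.2
position: [0.4388, -0.1436, 0.0122]
orientation: [[0.036, 0.999, 0.001], [0.999, -0.036, -0.0], [-0.0, 0.001, -1.0]]
force: [-0.1, -0.1, 2.5]
opening: 0.031
grip_force: 34.8
```

drive_tool(travel=[[0,0,-0.01],[0,0,-0.03],[0,0,-0.055],[0,0,-0.08],[0,0,-0.1],[0,0,-0.11],[0,0,-0.11],[0,0,-0.11]], rotation=[[0,0,0],[0,0,0],[0,0,0],[0,0,0],[0,0,0],[0,0,0],[0,0,0],[0,0,0]], fingers=[-1,-1,-1,-1,-1,-1,-1,-1])

```text
time_s: 19.0
position: [0.4379, -0.1432, 0.1209]
orientation: [[0.036, 0.999, -0.002], [0.999, -0.036, 0.001], [0.001, -0.002, -1.0]]
force: [-0.3, -0.1, -0.8]
opening: 0.0312
grip_force: 34.9
```

Run:
```python
from h import *
to(.571,-.0345,.12)
```

```text
t 19.0 pos [ 0.4379 -0.1432  0.1209] q [-0.4619 -0.1143 -0.2784  1.4084 -0.0001  1.1453] F [-0.3485 -0.1346 -0.8103] open 0.0312 grip 34.91718828678131
travel [0.1135 0.1291 0.0007] rot [-0.0877 -0.0343  0.0691]
```

drive_tool(travel=[[0.01,0.011,0],[0.026,0.03,0],[0.047,0.053,0],[0.068,0.077,0],[0.087,0.1,0],[0.102,0.117,0],[0.111,0.127,0],[0.113,0.129,0],[0.113,0.129,0],[0.113,0.129,0]], rotation=[[0,0,0],[0,0,0],[0,0,0],[0,0,0],[0,0,0],[0,0,0],[0,0,0],[0,0,0],[0,0,0],[0,0,0]], fingers=[-1,-1,-1,-1,-1,-1,-1,-1,-1,-1])

```text
time_s: 20.0
position: [0.5706, -0.0357, 0.1214]
orientation: [[0.037, 0.999, -0.001], [0.999, -0.037, -0.0], [-0.0, -0.001, -1.0]]
force: [-0.3, -0.8, -2.3]
opening: 0.0311
grip_force: 35.1
```

Run:
```python
from h import *
to(.571,-.0345,.0202)
```

```text
t 20.0 pos [ 0.5706 -0.0357  0.1214] q [-0.1796  0.1737  0.0174  1.4158 -0.0005  1.4283] F [-0.2544 -0.7585 -2.2972] open 0.0311 grip 35.10858714580536
travel [0.0013 0.0005 0.1012] rot [-0.0781  0.0161  0.0266]
```

drive_tool(travel=[[0.0012,0,0.01],[0.0012,0,0.025],[0.0012,0,0.042],[0.0012,0,0.058],[0.0012,0,0.072],[0.0012,0,0.083],[0.0012,0,0.092],[0.0012,0,0.097],[0.0012,0,0.099],[0.0012,0,0.099]], rotation=[[0,0,0],[0,0,0],[0,0,0],[0,0,0],[0,0,0],[0,0,0],[0,0,0],[0,0,0],[0,0,0],[0,0,0]], fingers=[-1,-1,-1,-1,-1,-1,-1,-1,-1,-1])

```text
time_s: 21.0
position: [0.5717, -0.0341, 0.023]
orientation: [[0.036, 0.999, 0.0], [0.999, -0.036, -0.0], [-0.0, 0.0, -1.0]]
force: [0.1, -0.2, -1.8]
opening: 0.0311
grip_force: 35.1
```

drive_tool(travel=[[0,0,0],[0,0,0]], rotation=[[0,0,0],[0,0,0]], fingers=[-1,-1])

```text
time_s: 21.2
position: [0.5722, -0.0341, 0.0237]
orientation: [[0.036, 0.999, 0.002], [0.999, -0.036, -0.0], [-0.0, 0.002, -1.0]]
force: [-0.0, -0.6, -2.3]
opening: 0.0307
grip_force: 35.1
```

drive_tool(travel=[[0,-0.001,0.001],[0,-0.001,0.002],[0,-0.001,0.003],[0,-0.001,0.0034],[0,-0.001,0.0034]], rotation=[[0,0,0],[0,0,0],[0,0,0],[0,0,0],[0,0,0]], fingers=[-1,-1,-1,-1,-1])

```text
time_s: 21.7
position: [0.5706, -0.034, 0.0203]
orientation: [[0.036, 0.999, 0.0], [0.999, -0.036, -0.0], [-0.0, 0.0, -1.0]]
force: [-3.4, 0.9, 3.5]
opening: 0.0308
grip_force: 35.6
```

Contact. Release and rise.

drive_tool(travel=[[0,0,0],[0,0,0],[0,0,0],[0,0,0],[0,0,0],[0,0,0]], rotation=[[0,0,0],[0,0,0],[0,0,0],[0,0,0],[0,0,0],[0,0,0]], fingers=[-0.2,-0.1,0,0.1,0.25,0.25])

```text
time_s: 22.3
position: [0.5705, -0.034, 0.0193]
orientation: [[0.036, 0.999, -0.0], [0.999, -0.036, -0.0], [-0.0, -0.0, -1.0]]
force: [-1.1, -0.1, 0.5]
opening: 0.0533
grip_force: 0.0
```

drive_tool(travel=[[0,0,-0.01],[0,0,-0.03],[0,0,-0.055],[0,0,-0.08],[0,0,-0.1],[0,0,-0.105],[0,0,-0.105],[0,0,-0.105]], rotation=[[0,0,0],[0,0,0],[0,0,0],[0,0,0],[0,0,0],[0,0,0],[0,0,0],[0,0,0]], fingers=[0.2,0.2,0.2,0.2,0.2,0.2,0.2,0.2])

```text
time_s: 23.1
position: [0.5699, -0.0339, 0.1234]
orientation: [[0.036, 0.999, -0.002], [0.999, -0.036, 0.0], [0.0, -0.002, -1.0]]
force: [-0.6, 0.6, -0.9]
opening: 0.0509
grip_force: 0.0
```

Run:
```python
from h import *
to(.4905,-.3055,.10,0)
```

```text
t 23.1 pos [ 0.5699 -0.0339  0.1234] q [-0.1769  0.1713  0.0186  1.4197  0.      1.4302] F [-0.5542  0.5707 -0.8661] open 0.0509 grip 0.0
travel [-0.2743 -0.0695  0.0235] rot [-0.0877 -0.0147 -2.0774]
```

drive_tool(travel=[[-0.015,-0.004,0],[-0.045,-0.011,0],[-0.08,-0.02,0],[-0.12,-0.03,0],[-0.16,-0.04,0],[-0.2,-0.05,0],[-0.235,-0.06,0.01],[-0.262,-0.0665,0.02],[-0.2743,-0.0695,0.025],[-0.2743,-0.0695,0.025]], rotation=[[0,0,0],[0,0,0],[0,0,-0.5],[0,0,-1],[0,0,-1.5],[0,0,-2.1],[0,0,-2.1],[0,0,-2.1],[0,0,-2.1],[0,0,-2.1]], fingers=[0.2,0.2,0.2,0.2,0.2,0.2,0.2,0.2,0.2,0.2])

```text
time_s: 24.1
position: [0.489, -0.3065, 0.0972]
orientation: [[0.003, 1.0, -0.003], [1.0, -0.003, 0.002], [0.002, -0.003, -1.0]]
force: [0.1, 0.5, 0.7]
opening: 0.0513
grip_force: 0.0
```

Run:
```python
from h import *
to(.4905,-.3055,.0105,0)
crop("top",210,165,420,305,3.6,"g.png",None,1.5)
```

```text
t 24.1 pos [ 0.489  -0.3065  0.0972] q [-0.6759  0.1988 -0.0024  1.3737 -0.0002  0.8977] F [0.0886 0.5223 0.6819] open 0.0513 grip 0.0
travel [0.0008 0.0018 0.0867] rot [-0.1891 -0.1384 -0.1596]
```

View pics/g.png

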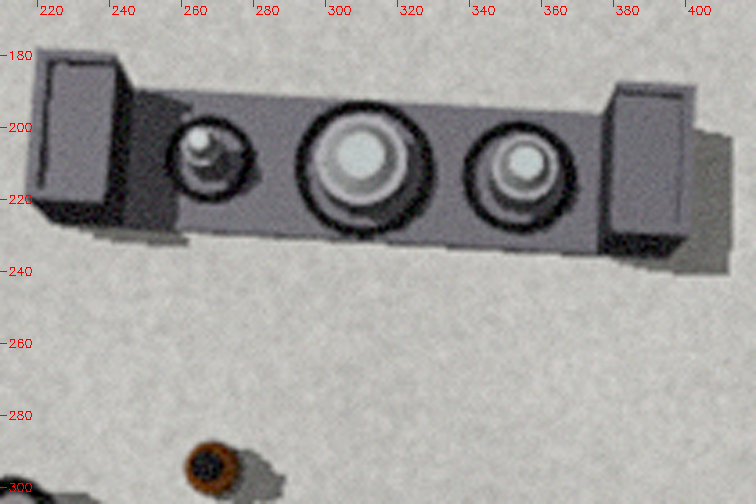

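Run:
```python
from h import *
for n,u,v,z in(("slim",201,140,.064),("wide",360,155,.052),("mid",525,161,.058)): print(n,w("top",210+u/3.6-.5,165+v/3.6-.5,z))
C=[(40,50),(695,88),(688,236),(26,200)]
P=[w("top",210+u/3.6-.5,165+v/3.6-.5,.077) for u,v in C];print(np.array(P),np.mean(P,0))
```

```text
slim [0.5759 0.1245 0.064 ]
wide [0.5729 0.047  0.052 ]
mid [ 0.5707 -0.0342  0.058 ]
[[ 0.6157  0.2028  0.077 ]
 [ 0.6047 -0.1147  0.077 ]
 [ 0.5321 -0.1115  0.077 ]
 [ 0.5417  0.2057  0.077 ]] [0.5736 0.0456 0.077 ]
```

drive_tool(travel=[[0,0.001,0.015],[0,0.001,0.03],[0,0.001,0.045],[0,0.001,0.06],[0,0.001,0.072],[0,0.001,0.08],[0,0.001,0.0855],[0,0.001,0.0865],[0,0.001,0.0865]], rotation=[[0,0,0],[0,0,0],[0,0,0],[0,0,0],[0,0,0],[0,0,0],[0,0,0],[0,0,0],[0,0,0]], fingers=[0.2,0.2,0.2,0.2,0.2,0.2,0.2,0.2,0.2])

```text
time_s: 25.05
position: [0.4923, -0.3059, 0.0132]
orientation: [[-0.0, 1.0, 0.0], [1.0, 0.0, -0.0], [-0.0, 0.0, -1.0]]
force: [0.0, -0.9, -0.4]
opening: 0.0511
grip_force: 0.0
```

The objectives stand within 2 mm of their socket centres, and the rack's middle is confirmed at (0.5735, 0.0455). I'll grip the keeper.

drive_tool(travel=[[0,-0.001,0.001],[0,-0.001,0.002],[0,-0.001,0.0025],[0,-0.001,0.0025],[0,-0.001,0.0025],[0,-0.001,0.0025],[0,-0.001,0.0025],[0,-0.001,0.0025],[0,-0.001,0.0025],[0,-0.001,0.0025]], rotation=[[0,0,0],[0,0,0],[0,0,0],[0,0,0],[0,0,0],[0,0,0],[0,0,0],[0,0,0],[0,0,0],[0,0,0]], fingers=[0.1,-0.1,-0.2,-0.3,-0.4,-0.5,-0.6,-1,-1,-1], newtons=60)

```text
time_s: 26.05
position: [0.4911, -0.3056, 0.0106]
orientation: [[-0.0, 1.0, -0.0], [1.0, 0.0, -0.0], [-0.0, -0.0, -1.0]]
force: [-0.5, 0.1, 2.7]
opening: 0.0132
grip_force: 60.8
```

drive_tool(travel=[[0,0,-0.008],[0,0,-0.025],[0,0,-0.045],[0,0,-0.07],[0,0,-0.09],[0,0,-0.11],[0,0,-0.12],[0,0,-0.12],[0,0,-0.12]], rotation=[[0,0,0],[0,0,0],[0,0,0],[0,0,0],[0,0,0],[0,0,0],[0,0,0],[0,0,0],[0,0,0]], fingers=[-1,-1,-1,-1,-1,-1,-1,-1,-1])

```text
time_s: 26.95
position: [0.4907, -0.3053, 0.1294]
orientation: [[-0.0, 1.0, -0.001], [1.0, 0.0, 0.001], [0.001, -0.001, -1.0]]
force: [-0.4, 0.2, -4.0]
opening: 0.0128
grip_force: 60.0
```

Run:
```python
from h import *
to(.5735,.0455,.12)
im=cams.capture("side")
cv2.imwrite("pics/i.png",im);
im=cams.capture("top");cv2.imwrite("pics/j.png",np.clip(im[150:330,320:640]*1.6,0,255).astype('uint8'))
```

```text
t 26.95 pos [ 0.4907 -0.3053  0.1294] q [-0.6726  0.1878  0.0493  1.4338  0.      0.8978] F [-0.398   0.2159 -3.9535] open 0.0128 grip 60.040318965911865
travel [0.3508 0.0829 0.0096] rot [-0.0627 -0.0505  2.1723]
```

View pics/i.png

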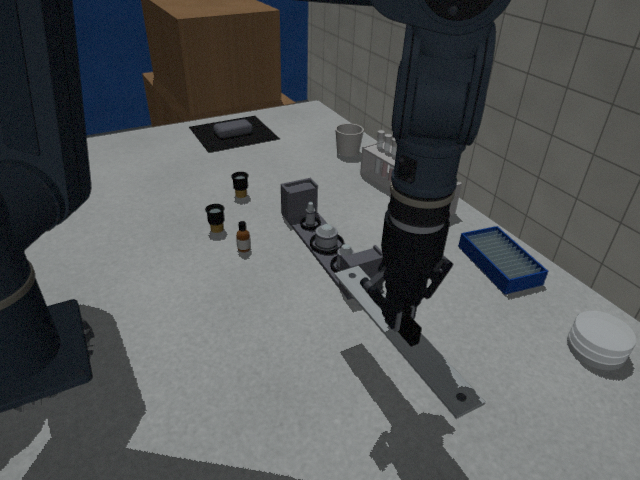

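The plate hangs level at a safe height, and the objectives still stand. I'll carry it over the rack.

drive_tool(travel=[[0.008,0.002,0],[0.022,0.005,0],[0.045,0.01,0],[0.075,0.017,0],[0.11,0.025,0],[0.145,0.033,0],[0.18,0.042,0],[0.215,0.05,0],[0.25,0.058,0],[0.28,0.066,0]], rotation=[[0,0,0],[0,0,0.2],[0,0,0.4],[0,0,0.6],[0,0,0.8],[0,0,1],[0,0,1.2],[0,0,1.4],[0,0,1.7],[0,0,2.1]], fingers=[-1,-1,-1,-1,-1,-1,-1,-1,-1,-1])

```text
time_s: 28.05
position: [0.5565, -0.0223, 0.1301]
orientation: [[0.035, 0.999, -0.001], [0.999, -0.035, 0.001], [0.001, -0.001, -1.0]]
force: [-0.1, 0.6, -3.1]
opening: 0.0128
grip_force: 60.0
```

drive_tool(travel=[[0.025,0.008,0],[0.045,0.015,0],[0.06,0.0185,0],[0.068,0.0195,0],[0.0705,0.0195,0],[0.0705,0.0195,0],[0.0705,0.0195,0]], rotation=[[0,0,0],[0,0,0],[0,0,0],[0,0,0],[0,0,0],[0,0,0],[0,0,0]], fingers=[-1,-1,-1,-1,-1,-1,-1])

```text
time_s: 28.75
position: [0.5788, 0.0433, 0.1304]
orientation: [[0.037, 0.999, -0.0], [0.999, -0.037, -0.001], [-0.001, -0.0, -1.0]]
force: [0.2, 0.4, -3.4]
opening: 0.0126
grip_force: 60.1
```

Run:
```python
from h import *
to(.5735,.0455,.0826)
im=cams.capture("side")
crop("side",240,130,440,280,4,"k.png",im,1.5)
```

```text
t 28.75 pos [0.5788 0.0433 0.1304] q [-0.0405  0.1927  0.057   1.4353 -0.0005  1.5676] F [ 0.1525  0.3842 -3.3662] open 0.0126 grip 60.05120873451233
travel [ 0.002  -0.0054  0.0478] rot [-0.0141  0.0313  0.0079]
```

View pics/k.png

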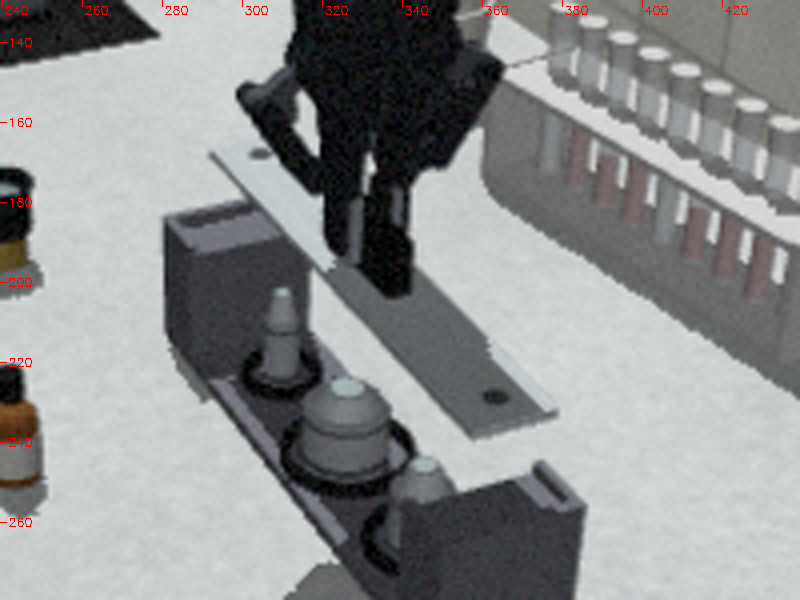

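Run:
```python
from h import *
f=lambda u,v,z:w("side",240+u/4-.5-1.3,130+v/4-.5-1.8,z)
a=f(475,438,.1198);b=f(557,412,.1258);c=f(210,152,.1258);print(a,b,c)
h1=f(260,153,.1258);h2=f(496,397,.1258);print("holes mid",(h1+h2)/2)
```

```text
[ 0.5533 -0.0953  0.1198] [ 0.5911 -0.1013  0.1258] [0.559  0.1851 0.1258]
holes mid [0.5779 0.0464 0.1258]
```

drive_tool(travel=[[0.002,-0.002,0.004],[0.002,-0.004,0.01],[0.002,-0.005,0.016],[0.002,-0.005,0.022],[0.002,-0.005,0.027],[0.002,-0.005,0.03],[0.002,-0.005,0.03],[0.002,-0.005,0.03]], rotation=[[0,0,0],[0,0,0],[0,0,0],[0,0,0],[0,0,0],[0,0,0],[0,0,0],[0,0,0]], fingers=[-1,-1,-1,-1,-1,-1,-1,-1])

```text
time_s: 29.6
position: [0.5742, 0.0464, 0.1004]
orientation: [[0.036, 0.999, 0.0], [0.999, -0.036, -0.0], [-0.0, 0.0, -1.0]]
force: [0.3, -0.5, -2.4]
opening: 0.013
grip_force: 60.1
```

drive_tool(travel=[[-0.002,0,0.003],[-0.002,0,0.007],[-0.002,0,0.011],[-0.002,0,0.014],[-0.002,0,0.0155],[-0.002,0,0.0165],[-0.002,0,0.017],[-0.002,0,0.017]], rotation=[[0,0,0],[0,0,0],[0,0,0],[0,0,0],[0,0,0],[0,0,0],[0,0,0],[0,0,0]], fingers=[-1,-1,-1,-1,-1,-1,-1,-1])

```text
time_s: 30.4
position: [0.5741, 0.0444, 0.0835]
orientation: [[0.036, 0.999, 0.0], [0.999, -0.036, 0.0], [0.0, 0.0, -1.0]]
force: [0.3, 0.1, -3.2]
opening: 0.013
grip_force: 60.1
```

drive_tool(travel=[[0,0,0.0004],[0,0,0.0008],[0,0,0.0012],[0,0,0.0014],[0,0,0.0014]], rotation=[[0,0,0],[0,0,0],[0,0,0],[0,0,0],[0,0,0]], fingers=[-1,-1,-1,-1,-1])

```text
time_s: 30.9
position: [0.5742, 0.0444, 0.0826]
orientation: [[0.036, 0.999, 0.001], [0.999, -0.036, -0.0], [0.0, 0.001, -1.0]]
force: [-0.5, 0.5, -0.1]
opening: 0.0131
grip_force: 60.6
```

The plate is seated at z 0.0826, as predicted, and the load is gone. I'll release it and rise.

drive_tool(travel=[[0,0,0],[0,0,0],[0,0,0],[0,0,0],[0,0,0],[0,0,0]], rotation=[[0,0,0],[0,0,0],[0,0,0],[0,0,0],[0,0,0],[0,0,0]], fingers=[-0.6,-0.5,-0.35,-0.2,0,0])

```text
time_s: 31.5
position: [0.5741, 0.0443, 0.082]
orientation: [[0.036, 0.999, 0.0], [0.999, -0.036, -0.0], [-0.0, 0.0, -1.0]]
force: [-0.2, 0.1, 0.1]
opening: 0.0431
grip_force: 0.0
```

drive_tool(travel=[[0,0,-0.01],[0,0,-0.03],[0,0,-0.055],[0,0,-0.08],[0,0,-0.1],[0,0,-0.12],[0,0,-0.13],[0,0,-0.13]], rotation=[[0,0,0],[0,0,0],[0,0,0],[0,0,0],[0,0,0],[0,0,0],[0,0,0],[0,0,0]], fingers=[0,0,0,0,0,0,0,0])

```text
time_s: 32.3
position: [0.5753, 0.0443, 0.2146]
orientation: [[0.036, 0.999, 0.005], [0.999, -0.036, -0.0], [0.0, 0.005, -1.0]]
force: [0.0, -0.2, -0.6]
opening: 0.0422
grip_force: 0.0
```

Run:
```python
from h import *
to(.5735,.0455,.22)
crop("side",240,130,440,310,3.3,"l.png",None,1.5)
```

```text
t 32.3 pos [0.5753 0.0443 0.2146] q [-0.0393  0.1763  0.2054  1.5954  0.      1.5677] F [ 0.0446 -0.2231 -0.6455] open 0.0422 grip 0.0
travel [ 0.0011 -0.0018 -0.0054] rot [ 0.2582 -0.0004  0.0707]
```

View pics/l.png

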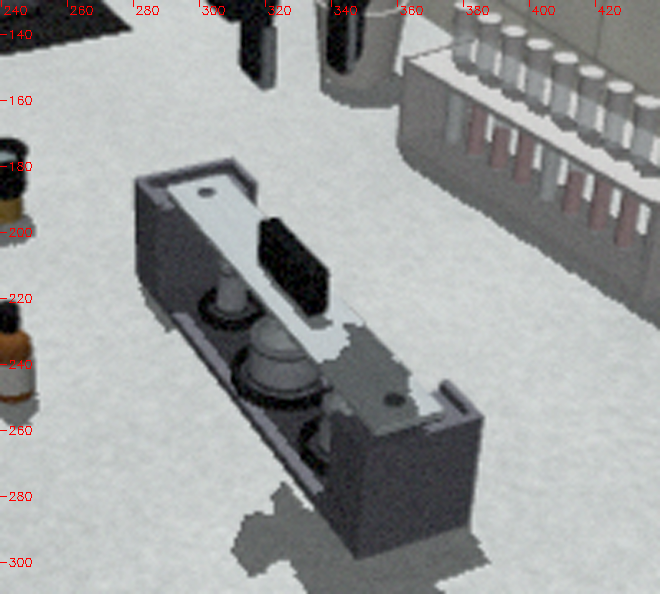

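The plate lies flat on both seats within the lips, with a hole near each end block at (299,187) and (357,250). All three objectives stand beneath it and the gripper is clear, so I'll hand it in.

```bash
python3 -c "
from station import bot
print(bot.sign_off())"
```

```text
the job is handed in; nothing more can be done
None
```

I handed the job in at about 32 s: the last pictures show all three objectives upright in their own-size sockets, the keeper plate flat on both seats within the lips with the grip up, and the eyepieces not touched; `sign_off()` returned no verdict.

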